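# Snap the test coupler onto the tilted nipple and hold it pressed

### The job

The test coupler has toppled over: first stand it upright on its open mouth on the bench and let go of it. Then take it by its neck, press it squarely onto the tilted nipple of the test block until it snaps over the round head, and push on so that the sprung nipple goes well in, past half of its travel; finish while still gripping the coupler and holding the nipple pressed in like that. Leave the two brass fittings and the roll of tape where they are.

Things in the scene. Friction and masses are not known exactly. Their poses are not given: they have to be found in the camera images.
- coupler: the coupler, 95 mm long, about 0.24 kg: a heavy bright steel sleeve, 40 mm in diameter, 45 mm long, with an open mouth, and behind it a plain black round neck, 28 mm in diameter, from z = 45 to 95 mm. Origin at the centre of the mouth's rim, z along its axis from mouth to neck. It starts lying level on the sleeve, axis 20 mm above the bench, neck pointing roughly to +y
- coupler_seat (a point): point on the coupler's axis at z = 20.8 mm: the head's centre lies here when snapped in and home; axes as the coupler. The mouth is a cone 30 mm wide at the rim, narrowing to a 19 mm bore at z = 7 mm. Four sprung lock balls at z = 14 mm leave 12 mm between them and snap over the 16 mm head with about 8 N (6 to 10 N). The bore ends in a flat at z = 28.8 mm
- coupler_neck (a point): point on the coupler's axis at z = 66 mm, in the neck; axes as the coupler. With the tool along the axis and the TCP here, the fingertips just clear the sleeve's shoulder at z = 45 mm, which is 6 mm wide and can be pushed on. The centre of mass is near z = 27 mm, so the coupler hangs mouth down when pinched by the neck
- test_block: the fixed test block: a dark steel foot plate 120 x 90 x 10 mm carrying an aluminium port block about 75 mm high whose top face leans 30 degrees from level, towards the block's own -x (roughly the robot). Origin under the plate's centre, z up
- nipple_head (a point): centre of the nipple's round steel head, a 16 mm ball on a 10 mm stem, about 97 mm above the bench. Its z points out of the block along the nipple's axis, 30 degrees from vertical; the coupler's z must point the same way. Out, it stands 30 mm from the brass collar (17 mm wide at its top, 26 mm below); it moves in with the nipple
- nipple (a joint): how far the nipple is pressed into the block along its axis, m: 0 = out (start), 0.009 = stop; half is 0.0045. It needs 9 N to start moving and 15 N at the stop, and springs back out when released
- brass_fitting_a: bystander: brass hexagon fitting standing on end, 27 x 31 x 44 mm, origin under its centre
- brass_fitting_b: bystander: brass hexagon fitting standing on end, 27 x 31 x 44 mm, origin under its centre
- tape_roll: bystander: roll of black tape lying flat, 62 mm in diameter, 19 mm high, origin under its centre

How it is judged:
On the way, in this order (a step that is already met when the one before it is completed fails the run):
1. the coupler stands upright on its mouth on the bench, released and still (angle between coupler's own z axis and vertical below 0.1 rad and height (world z) of coupler below 0.005 m and contact force between the fingers and coupler below 0.3 N and linear speed of coupler below 0.02 m/s), for 0.3 s.
2. the coupler has snapped over the nipple's head, square to it (distance between coupler_seat and nipple_head below 0.0035 m and angle between the z axis of coupler and the z axis of nipple_head, either way round below 0.14 rad), for 0.1 s.
At the end, for the whole second after the job is handed in: The coupler is still gripped, snapped over the nipple's head (head centre within 3.5 mm of its seat point), its axis within 0.14 rad (8 degrees) of the nipple's, at rest, and the nipple is held in by more than 4.5 mm of its 9 mm with more than 6 N between coupler and block (all of step 2 and value of joint nipple above 0.0045 m and contact force between the fingers and coupler above 2 N and contact force between coupler and test_block above 6 N and linear speed of coupler below 0.02 m/s); the arm keeps its last pose, push and grip.
It fails at once if a brass fitting is shoved more than 30 mm from its place (distance of brass_fitting_a from where it was at the start of the episode above 0.03 m).
It fails at once if a brass fitting is shoved more than 30 mm from its place (distance of brass_fitting_b from where it was at the start of the episode above 0.03 m).
It fails at once if a roll of tape is shoved more than 30 mm from its place (distance of tape_roll from where it was at the start of the episode above 0.03 m).
It also fails if it takes over 72 s, if anything falls off the work surface, if the arm or the gripper's body presses on something with over 40 N, if the wrist force passes 120 N, or if a joint passes its speed limit or range.

### The arm

A 6-joint arm with a two-finger parallel gripper is mounted at the origin on a cart in front of the work surface, level with it; the furniture and walls round the work are solid. World frame = base frame: x ahead of the robot, y to its left, z up, the work surface at z = 0. Lengths are in m, angles in rad, forces in N, time in s.
With the tool pointing down it reaches from about 0.225 to 0.875 m from the base axis. Payload 3.4 kg.
Tool frame: the origin (TCP) lies between the finger pads, 19 mm behind the fingertips; this is the grasp point; z points along the fingers, y is the line along which they close (so a half turn about z gives the same grasp; the last joint's range is limited). The gripper opens to 85 mm and grips with 20 to 120 N. Pads are 22 mm wide; open, the fingers measure 114 mm over their backs; the gripper's body (76 mm by 85 mm) begins 54 mm behind the grasp point. The pads swing forward as they close: fully open they stand 13 mm farther back than shut.
Start: joints at [-1.358, 0.276, 1.505, -0, 1.361, -0.121], TCP at [0.188, -0.543, 0.25] pointing down, gripper open.
Joint ranges: [-2.89, 2.89], [-0.75, 2.08], [0.22, 2.7], [-1.18, 4.32], [0.11, 2.71], [-2.7, 2.7]. Speed limits (rad/s): [2.57, 2.57, 3.14, 3.14, 3.14, 3.14].

### API

Orientations are given as a unit quaternion [w, x, y, z].
In Python, from rig import get_state, optics, sign_off gives the robot as it stands.
- The arm moves only by the tool send_rows, never from a script. Its argument "increments" is a list of rows, each an object with "gripper": the gripper's target within -1 to 1 (shut at 1, half-way at 0, fully open at -1); "linear": the shift along the world's x, y, z in m, a list of three; "delta_rot": the turn, a rotation vector about the world's x, y, z in rad, a list of three. In form: [{"gripper": gripper, "linear": [dx, dy, dz], "delta_rot": [rx, ry, rz]}, ...]. A call has 1 to 8 rows; each row is the pose to reach, as a shift and turn from the pose commanded when the call began; what a row does not reach only later rows make up. A row lasts 1/10 s, in which the tool goes at most 50 mm and 8.59 degrees, less where a joint would pass 70% of its speed; a pose out of reach is approached as far as the arm can. A call with a gripper value outside its range is refused whole. The fingers move at their own pace and stop on an object; "newtons" is the grip in N (left out, the last holds). Time passes only in rows, so rows that repeat a pose let the fingers close. It gives the time, the measured TCP pose, the force, the opening and the grip force at its end, in the units of the state.
- get_state(): the state, without advancing time (a new reading comes with each control period).
- optics.get_image(name): name is "scene" or "top" or "wrist"; returns a dict with "pixels" (400x640x3 uint8, blue, green, red), "K" (3x3 intrinsics, pixels), "rvec" (rotation vector, rad) and "tvec" (3), from world to camera coordinates, as OpenCV has them; the wrist camera has in their place "T_tool_cam" (4x4, takes a point from camera to tool coordinates, whose origin is the TCP and whose axes are the flange's). Camera axes: x right, y down, z forward; pixel columns grow to the right and rows downward; lengths in m; the calibration is good to about 2 mm. The wrist camera is an equidistant fisheye: a pixel r from the principal point sees the ray r / f radians off the axis. A picture is of the moment at which its call begins: read the wrist's pose just before it. There is no depth.
- sign_off(): hands the job in; it is judged then, once.
The state is a dict: "clock": time; "qpos": joint angles; "qd": joint speeds; "effort": joint torques, N m; "position": TCP position; "ee_rot": TCP orientation; "contact_force": force on the tool from outside, world axes, zero at the start; "moment": the same for the moment, N m; "width": finger opening in m; "gripper_force": force on a finger pad.
Only numpy, scipy, OpenCV 4.12 (cv2) and the standard library are available. Lean on these libraries where they do the work, as an engineer would, in place of code of your own. Each camera call takes 0.05 s, during which the arm holds its last target. There are 200 camera calls.

## Working session

There is one attempt and no reset: what is moved stays moved. The work goes in short steps, Python scripts to look and compute and a tool call to move; the robot and the scene stay as the last step left them, time stands still between calls to the robot, and variables do not carry over. Pictures are saved under pics/ and viewed, at most 10 in all, crops included, and the job is handed in when it is done.

Besides the shell and the picture viewer there is one more tool, called after "Emit:" as name([rows], argument=value, ...), one row to a line, values as JSON. send_rows: Moves the arm, as the interface text tells. Its arguments: {"type":"object","properties":{"increments":{"type":"array"},"newtons":{"type":"number"}},"required":["increments"]}

```bash
mkdir -p pics; ls; python3 - <<'E'
from rig import get_state, optics
import cv2,numpy as np
s=get_state();print({k:np.round(v,3) for k,v in s.items()})
for n in("top","scene"):
    d=optics.get_image(n);cv2.imwrite(f"pics/{n}0.png",d["pixels"]);np.savez(f"{n}.npz",**d)
    R=cv2.Rodrigues(np.array(d["rvec"]))[0];print(n,np.round(d["K"],1).tolist(),(-R.T@d["tvec"]).round(3),R.round(2).tolist())
E
```

```text
pics
{'clock': np.float64(0.0), 'qpos': array([-1.358,  0.277,  1.506, -0.   ,  1.361, -0.121]), 'qd': array([ 0.001, -0.   ,  0.002,  0.001,  0.   , -0.003]), 'effort': array([-0.0000e+00, -4.1678e+01, -2.4581e+01, -1.0000e-03,  1.1000e-02,
       -0.0000e+00]), 'position': array([ 0.188, -0.543,  0.249]), 'ee_rot': array([-0.001,  0.986,  0.166, -0.   ]), 'contact_force': array([ 0.671, -0.401, -0.735]), 'moment': array([ 0.015,  0.   , -0.023]), 'gripper_force': np.float64(0.0), 'width': np.float64(0.086)}
top [[411.2, 0.0, 327.9], [0.0, 411.2, 201.3], [0.0, 0.0, 1.0]] [ 0.403 -0.071  1.065] [[0.02, -1.0, 0.03], [-0.99, -0.03, -0.12], [0.13, -0.02, -0.99]]
scene [[385.9, 0.0, 319.7], [0.0, 385.9, 194.6], [0.0, 0.0, 1.0]] [ 0.192 -0.778  0.504] [[0.9, -0.43, 0.01], [-0.2, -0.43, -0.88], [0.38, 0.79, -0.48]]
```

View pics/top0.png

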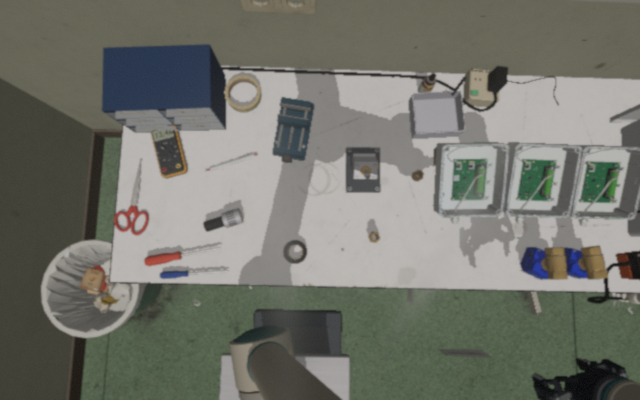

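View pics/scene0.png

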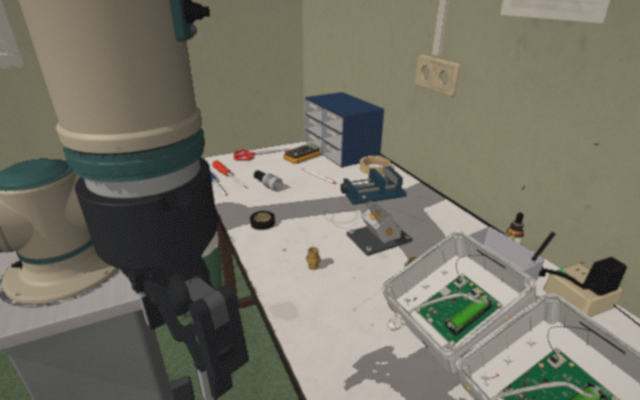

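The top view shows the coupler at about (225,219) with its neck to the left, the test block at (363,170), the fittings at (374,236) and (417,175), and the tape roll at (294,250). The scene view agrees.

```bash
cat > h.py <<'E'
import numpy as np,cv2
from scipy.spatial.transform import Rotation as Ro
from rig import get_state, optics
def quat(q): return Ro.from_quat([q[1],q[2],q[3],q[0]])
def fixed_ray(d,uv):
    R=cv2.Rodrigues(np.array(d["rvec"],float))[0];c=-R.T@np.array(d["tvec"]).ravel()
    v=R.T@np.linalg.inv(d["K"])@np.array([uv[0],uv[1],1.]);return c,v/np.linalg.norm(v)
def wrist_ray(d,uv):
    K=d["K"];x=(uv[0]-K[0,2])/K[0,0];y=(uv[1]-K[1,2])/K[1,1];r=np.hypot(x,y)+1e-12
    v=np.array([np.sin(r)*x/r,np.sin(r)*y/r,np.cos(r)]);T=d["T_tool_cam"];R=quat(d["q"]).as_matrix()
    return d["p"]+R@T[:3,3],R@T[:3,:3]@v
def plane(cv,z): c,v=cv;return c+v*(z-c[2])/v[2]
def wproj(d,P):
    R=quat(d["q"]).as_matrix();T=d["T_tool_cam"];p=T[:3,:3].T@(R.T@(np.array(P)-d["p"])-T[:3,3])
    th=np.arctan2(np.hypot(p[0],p[1]),p[2]);a=np.arctan2(p[1],p[0]);K=d["K"]
    return np.array([K[0,2]+K[0,0]*th*np.cos(a),K[1,2]+K[1,1]*th*np.sin(a)])
def tri(*rays):
    A=0;b=0
    for c,v in rays: M=np.eye(3)-np.outer(v,v);A=A+M;b=b+M@c
    return np.linalg.solve(A,b)
def wrist(name):
    s=get_state();d=dict(optics.get_image("wrist"));d["p"]=np.array(s["position"]);d["q"]=np.array(s["ee_rot"])
    d["K"]=np.array(d["K"]);d["T_tool_cam"]=np.array(d["T_tool_cam"])
    cv2.imwrite(f"pics/{name}.png",d["pixels"]);np.savez(f"{name}.npz",**d);return d
E
python3 - <<'E'
from h import *
d=dict(np.load("top.npz"))
for n,uv,z in[("neckend",(206,223),.02),("mouth",(242,215),.02),("block",(363,170),.01),("plate corners",(347,148),.01),("",(380,148),.01),("",(380,192),.01),("",(346,192),.01),("fa",(374,236),.04),("fb",(417,175),.04),("tape",(294,250),.02)]:
    print(n,plane(fixed_ray(d,uv),z).round(3))
s=get_state();print(quat(s["ee_rot"]).as_matrix().round(3).tolist())
w=optics.get_image("wrist");print(np.round(w["K"],1),np.round(w["T_tool_cam"],3))
g=cv2.resize(d["pixels"][140:280,180:440],None,fx=3,fy=3,interpolation=2);cv2.imwrite("pics/crop1.png",g)
E
```

```text
neckend [0.472 0.209 0.02 ]
mouth [0.495 0.12  0.02 ]
block [ 0.622 -0.188  0.01 ]
plate corners [ 0.679 -0.145  0.01 ]
 [ 0.682 -0.232  0.01 ]
 [ 0.565 -0.233  0.01 ]
 [ 0.562 -0.144  0.01 ]
fa [ 0.449 -0.214  0.04 ]
fb [ 0.606 -0.323  0.04 ]
tape [ 0.41  -0.015  0.02 ]
[[0.945, 0.328, -0.0], [0.328, -0.945, 0.002], [0.0, -0.002, -1.0]]
[[309.7   0.  319.6]
 [  0.  309.7 197.5]
 [  0.    0.    1. ]] [[ 0.    -0.952 -0.307  0.078]
 [ 1.    -0.     0.001 -0.001]
 [-0.001 -0.307  0.952 -0.123]
 [ 0.     0.     0.     1.   ]]
```

View pics/crop1.png

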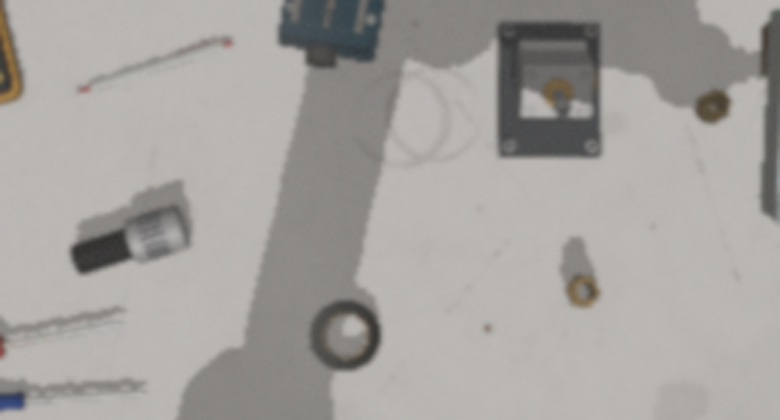

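Emit:
send_rows([
  {"gripper":-1,"linear":[0.04,0.04,0.05],"delta_rot":[0,0,-0.1]},
  {"gripper":-1,"linear":[0.33,0.35,0.06],"delta_rot":[0,0,-0.33]},
  {"gripper":-1,"linear":[0.33,0.35,0.06],"delta_rot":[0,0,-0.33]},
  {"gripper":-1,"linear":[0.33,0.35,0.06],"delta_rot":[0,0,-0.33]},
  {"gripper":-1,"linear":[0.33,0.35,0.06],"delta_rot":[0,0,-0.33]},
  {"gripper":-1,"linear":[0.33,0.35,0.06],"delta_rot":[0,0,-0.33]},
  {"gripper":-1,"linear":[0.33,0.35,0.06],"delta_rot":[0,0,-0.33]},
  {"gripper":-1,"linear":[0.33,0.35,0.06],"delta_rot":[0,0,-0.33]},
])

```text
clock: 0.95
position: [0.4534, -0.2618, 0.3042]
ee_rot: [0.0, 1.0, 0.002, -0.0]
contact_force: [0.5, -0.8, -0.9]
width: 0.0854
gripper_force: 0.0
```

Emit:
send_rows([
  {"gripper":-1,"linear":[0,0,0],"delta_rot":[0,0,0]},
  {"gripper":-1,"linear":[0,0,0],"delta_rot":[0,0,0]},
  {"gripper":-1,"linear":[0,0,0],"delta_rot":[0,0,0]},
  {"gripper":-1,"linear":[0,0,0],"delta_rot":[0,0,0]},
])

```text
clock: 1.35
position: [0.4515, -0.2646, 0.304]
ee_rot: [0.0, 1.0, 0.001, -0.0]
contact_force: [-1.0, 0.3, 1.0]
width: 0.0851
gripper_force: 0.0
```

Emit:
send_rows([
  {"gripper":-1,"linear":[0.04,0.06,0],"delta_rot":[0,0,0]},
  {"gripper":-1,"linear":[0.07,0.075,0],"delta_rot":[0,0,0]},
  {"gripper":-1,"linear":[0.07,0.075,0],"delta_rot":[0,0,0]},
  {"gripper":-1,"linear":[0.07,0.075,0],"delta_rot":[0,0,0]},
  {"gripper":-1,"linear":[0.07,0.075,0],"delta_rot":[0,0,0]},
])

```text
clock: 1.85
position: [0.5214, -0.1899, 0.304]
ee_rot: [0.0, 1.0, 0.001, -0.001]
contact_force: [-0.7, -0.1, 0.5]
width: 0.0854
gripper_force: 0.0
```

```bash
python3 - <<'E'
from h import *
d=wrist("w1");print(d["p"].round(4),d["q"].round(4),wproj(d,[.6,-.19,.097]))
E
```

```text
[ 0.5214 -0.1899  0.304 ] [ 3.0e-04  1.0e+00  1.1e-03 -6.0e-04] [319.70865288  99.69015826]
```

View pics/w1.png

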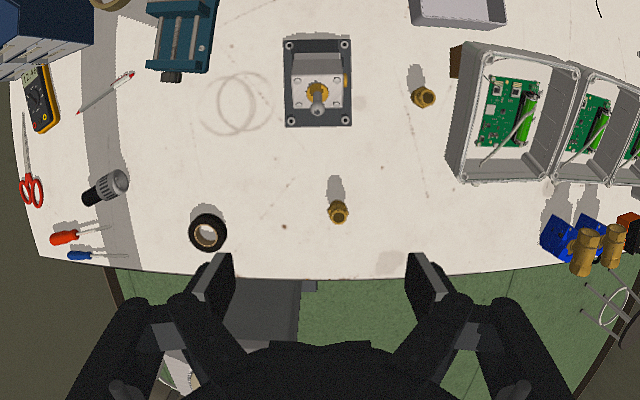

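The wrist view shows the block at (318,82) with its nipple head near (318,104), the coupler at (105,188) with its neck to the left, the tape at (207,232), and the fittings at (338,212) and (424,97).

```bash
python3 - <<'E'
from h import *
d=dict(np.load("w1.npz"));im=d["pixels"]
a=cv2.resize(im[30:130,270:370],None,fx=4,fy=4,interpolation=cv2.INTER_CUBIC)
b=cv2.resize(im[150:225,65:140],None,fx=4*4/3,fy=4*4/3,interpolation=cv2.INTER_CUBIC)
cv2.imwrite("pics/c2.png",np.hstack([a,b]))
for uv in[(285,39),(351,39),(351,126),(286,126)]: print(plane(wrist_ray(d,uv),.01).round(4))
E
```

```text
[ 0.6839 -0.1441  0.01  ]
[ 0.684  -0.2313  0.01  ]
[ 0.5652 -0.2323  0.01  ]
[ 0.565  -0.1449  0.01  ]
```

View pics/c2.png

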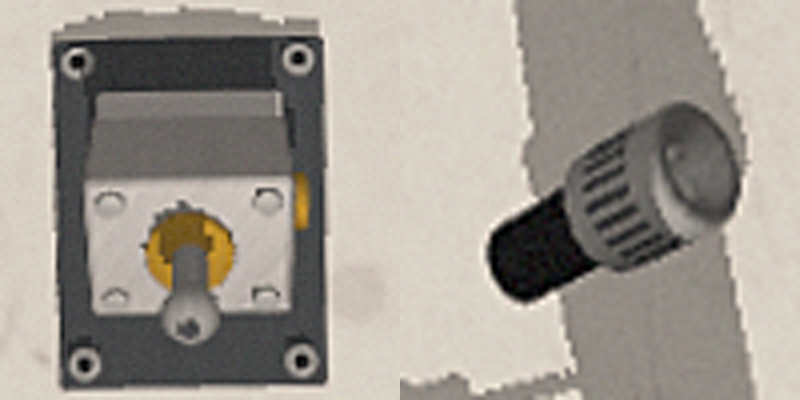

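Close up, the head centre is at about (317.6,109) in w1 and the block is square to the world axes. The coupler's neck end is at about (87,199) and its mouth centre at about (122,181).

Emit:
send_rows([
  {"gripper":-1,"linear":[-0.046,0.355,-0.1],"delta_rot":[0,0,1.82]},
  {"gripper":-1,"linear":[-0.046,0.355,-0.1],"delta_rot":[0,0,1.82]},
  {"gripper":-1,"linear":[-0.046,0.355,-0.1],"delta_rot":[0,0,1.82]},
  {"gripper":-1,"linear":[-0.046,0.355,-0.1],"delta_rot":[0,0,1.82]},
  {"gripper":-1,"linear":[-0.046,0.355,-0.1],"delta_rot":[0,0,1.82]},
  {"gripper":-1,"linear":[-0.046,0.355,-0.1],"delta_rot":[0,0,1.82]},
  {"gripper":-1,"linear":[-0.046,0.355,-0.1],"delta_rot":[0,0,1.82]},
  {"gripper":-1,"linear":[-0.046,0.355,-0.1],"delta_rot":[0,0,1.82]},
])

```text
clock: 2.7
position: [0.4747, 0.1681, 0.2033]
ee_rot: [-0.001, 0.822, 0.569, -0.001]
contact_force: [-0.4, -1.0, 0.4]
width: 0.0854
gripper_force: 0.0
```

```bash
python3 - <<'E'
from h import *
d=dict(np.load("w1.npz"));t=dict(np.load("top.npz"))
print("head",plane(wrist_ray(d,(317.4,108.6)),.097).round(4), tri(wrist_ray(d,(317.4,108.6)),fixed_ray(t,(367.7,174.5))).round(4))
for uv in[(87,198.5),(121.5,180.5)]:print(plane(wrist_ray(d,uv),.02).round(4))
s=get_state();R=quat(s["ee_rot"]).as_matrix();print(np.round(s["position"],4),np.arctan2(R[1,0],R[0,0]))
E
```

```text
head [ 0.5905 -0.1876  0.097 ] [ 0.5907 -0.1879  0.1095]
[0.4647 0.2091 0.02  ]
[0.4948 0.1217 0.02  ]
[0.4747 0.1681 0.2033] 1.2105564073212516
```

Emit:
send_rows([
  {"gripper":-1,"linear":[0,0,0],"delta_rot":[0,0,0.69]},
  {"gripper":-1,"linear":[0,0,0],"delta_rot":[0,0,0.69]},
  {"gripper":-1,"linear":[0,0,0],"delta_rot":[0,0,0.69]},
  {"gripper":-1,"linear":[0,0,0],"delta_rot":[0,0,0.69]},
  {"gripper":-1,"linear":[0,0,0],"delta_rot":[0,0,0.69]},
  {"gripper":-1,"linear":[0,0,0],"delta_rot":[0,0,0.69]},
  {"gripper":-1,"linear":[0,0,0],"delta_rot":[0,0,0.69]},
])

```text
clock: 3.4
position: [0.4765, 0.1653, 0.2044]
ee_rot: [0.0, 0.586, 0.811, 0.0]
contact_force: [1.1, 0.8, -0.5]
width: 0.0859
gripper_force: 0.0
```

```bash
python3 - <<'E'
from h import *
d=wrist("w2");R=quat(d["q"]).as_matrix();print(d["p"].round(4),np.arctan2(R[1,0],R[0,0]),[wproj(d,p).round(1) for p in([.4647,.2091,.02],[.4948,.1217,.02])])
E
```

```text
[0.4765 0.1653 0.2044] 1.8901619916362962 [array([323.1, 134.7]), array([323.9, 221.4])]
```

View pics/w2.png

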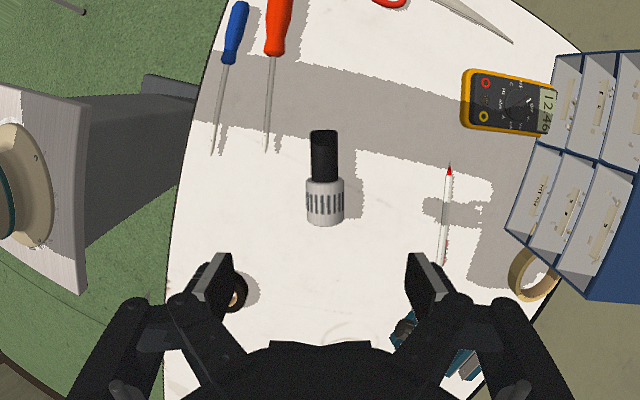

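The coupler is straight ahead of the gripper: neck end at (323,131), shoulder at about (324.5,181), mouth end at (325.5,225).

```bash
python3 - <<'E'
from h import *
d=dict(np.load("w2.npz"))
E=plane(wrist_ray(d,(323,132)),.025);S=plane(wrist_ray(d,(324.5,181)),.025);M=plane(wrist_ray(d,(325.5,225)),.025)
print(E,S,M);n=(E-M)[:2];L=np.linalg.norm(n);n/=L;print(L,np.linalg.norm(S-M),np.degrees(np.arctan2(n[1],n[0])))
for z in(66,72):
  m=(S[:2]+n*(z-45)/1000);print(z,m,"from E",E[:2]-n*(95-z)/1000)
yaw=np.arctan2(n[1],n[0]);k=np.array([n[1],-n[0],0])  # n->up axis
print("pitch axis",k)
# tool target: z=-n s - up c ; x= n c - up s
n3=np.array([*n,0]);u=np.array([0,0,1.]);R0=quat(d["q"])
def tool(nn,a): # a: tilt of tool z toward nn
    z=nn*np.sin(a)-u*np.cos(a);x=nn*np.cos(a)+u*np.sin(a);return Ro.from_matrix(np.c_[x,np.cross(z,x),z])
A=tool(n3,np.radians(-20));print("rot to grasp",(A*R0.inv()).as_rotvec().round(3))
E
```

```text
[0.46351213 0.21215424 0.025     ] [0.48066089 0.16556528 0.025     ] [0.49704952 0.120214   0.025     ]
0.09786605620528312 0.0482216361982991 110.04064343111392
66 [0.47346447 0.18529373] from E [0.47345005 0.1849102 ]
72 [0.47140835 0.19093043] from E [0.47139393 0.1905469 ]
pitch axis [0.93944977 0.34268664 0.        ]
rot to grasp [-0.33  -0.114  0.03 ]
```

Emit:
send_rows([
  {"gripper":-1,"linear":[-0.005,0.025,-0.05],"delta_rot":[-0.33,-0.114,0.03]},
  {"gripper":-1,"linear":[-0.005,0.025,-0.09],"delta_rot":[-0.33,-0.114,0.03]},
  {"gripper":-1,"linear":[-0.005,0.025,-0.1],"delta_rot":[-0.33,-0.114,0.03]},
  {"gripper":-1,"linear":[-0.005,0.025,-0.125],"delta_rot":[-0.33,-0.114,0.03]},
  {"gripper":-1,"linear":[-0.005,0.025,-0.15],"delta_rot":[-0.33,-0.114,0.03]},
  {"gripper":-1,"linear":[-0.005,0.025,-0.174],"delta_rot":[-0.33,-0.114,0.03]},
  {"gripper":-1,"linear":[-0.005,0.025,-0.174],"delta_rot":[-0.33,-0.114,0.03]},
  {"gripper":-1,"linear":[-0.005,0.025,-0.174],"delta_rot":[-0.33,-0.114,0.03]},
])

```text
clock: 4.25
position: [0.4716, 0.1912, 0.0303]
ee_rot: [0.142, 0.563, 0.808, -0.1]
contact_force: [-0.1, 0.3, 0.8]
width: 0.0855
gripper_force: 0.0
```

Emit:
send_rows([
  {"gripper":1,"linear":[0,0,0],"delta_rot":[0,0,0]},
  {"gripper":1,"linear":[0,0,0],"delta_rot":[0,0,0]},
  {"gripper":1,"linear":[0,0,0],"delta_rot":[0,0,0]},
  {"gripper":1,"linear":[0,0,0],"delta_rot":[0,0,0]},
  {"gripper":1,"linear":[0,0,0],"delta_rot":[0,0,0]},
  {"gripper":1,"linear":[0,0,0],"delta_rot":[0,0,0]},
  {"gripper":1,"linear":[0,0,0],"delta_rot":[0,0,0]},
  {"gripper":1,"linear":[0,0,0],"delta_rot":[0,0,0]},
], newtons=50)

```text
clock: 5.05
position: [0.4718, 0.1916, 0.0308]
ee_rot: [0.142, 0.563, 0.808, -0.1]
contact_force: [-1.3, 1.5, 6.6]
width: 0.0263
gripper_force: 50.1
```

```bash
cat >> h.py <<'E'
def tool(yaw,a):
    nn=np.array([np.cos(yaw),np.sin(yaw),0]);u=np.array([0,0,1.])
    z=nn*np.sin(a)-u*np.cos(a);x=nn*np.cos(a)+u*np.sin(a);return Ro.from_matrix(np.c_[x,np.cross(z,x),z])
E
python3 - <<'E'
from h import *
s=get_state();R=quat(s["ee_rot"]);M=R.as_matrix();print(s["position"],M.round(3).tolist())
n=np.array([np.cos(np.radians(110)),np.sin(np.radians(110)),0]);nt=R.inv().apply(n);print("neck dir in tool",nt)
for yaw in(.25,1.):
  for a in(70,65):
    F=tool(yaw,np.radians(a));rv=(F*R.inv()).as_rotvec();print(yaw,a,rv.round(3),np.linalg.norm(rv),"neck->",F.apply(nt).round(3))
E
```

```text
[0.47180391 0.19163527 0.03082527] [[-0.325, 0.938, 0.118], [0.882, 0.346, -0.321], [-0.342, -0.001, -0.94]]
neck dir in tool [ 0.93960754  0.0041104  -0.34222913]
0.25 70 [ 1.532 -0.805 -1.285] 2.155511112366969 neck-> [ 0.001 -0.004  1.   ]
0.25 65 [ 1.45  -0.763 -1.328] 2.1093211739462006 neck-> [0.085 0.018 0.996]
1.0 70 [ 1.608 -0.176 -0.721] 1.7712805839873813 neck-> [ 0.003 -0.002  1.   ]
1.0 65 [ 1.52  -0.167 -0.744] 1.700461217474223 neck-> [0.05  0.071 0.996]
```

Emit:
send_rows([
  {"gripper":1,"linear":[0,0,0.05],"delta_rot":[0,0,0]},
  {"gripper":1,"linear":[0,-0.02,0.1],"delta_rot":[0,0,0]},
  {"gripper":1,"linear":[0,-0.04,0.14],"delta_rot":[0,0,0]},
  {"gripper":1,"linear":[0,-0.04,0.14],"delta_rot":[0,0,0]},
])

```text
clock: 5.45
position: [0.4741, 0.1506, 0.1755]
ee_rot: [0.145, 0.564, 0.807, -0.096]
contact_force: [0.7, 1.5, -2.0]
width: 0.0263
gripper_force: 50.9
```

Emit:
send_rows([
  {"gripper":1,"linear":[0,0,0.02],"delta_rot":[0.76,-0.4,-0.64]},
  {"gripper":1,"linear":[0,0,0.02],"delta_rot":[0.76,-0.4,-0.64]},
  {"gripper":1,"linear":[0,0,0.02],"delta_rot":[0.76,-0.4,-0.64]},
  {"gripper":1,"linear":[0,0,0.02],"delta_rot":[0.76,-0.4,-0.64]},
  {"gripper":1,"linear":[0,0,0.02],"delta_rot":[0.76,-0.4,-0.64]},
  {"gripper":1,"linear":[0,0,0.02],"delta_rot":[0.76,-0.4,-0.64]},
  {"gripper":1,"linear":[0,0,0.02],"delta_rot":[0.76,-0.4,-0.64]},
  {"gripper":1,"linear":[0,0,0.02],"delta_rot":[0.76,-0.4,-0.64]},
])

```text
clock: 6.25
position: [0.467, 0.1506, 0.1863]
ee_rot: [0.039, 0.803, 0.53, 0.268]
contact_force: [-0.5, -0.6, -3.1]
width: 0.0263
gripper_force: 50.8
```

```bash
python3 - <<'E'
from h import *
s=get_state();R=quat(s["ee_rot"]);print(s["position"],s["qpos"].round(2),(tool(.25,np.radians(70))*R.inv()).as_rotvec().round(3))
E
```

```text
[0.46697198 0.1505597  0.18627372] [ 0.02 -0.02  2.18  0.45  0.51  0.08] [ 0.764 -0.415 -0.646]
```

Emit:
send_rows([
  {"gripper":1,"linear":[0,0,0],"delta_rot":[0.764,-0.415,-0.646]},
  {"gripper":1,"linear":[0,0,0],"delta_rot":[0.764,-0.415,-0.646]},
  {"gripper":1,"linear":[0,0,0],"delta_rot":[0.764,-0.415,-0.646]},
  {"gripper":1,"linear":[0,0,0],"delta_rot":[0.764,-0.415,-0.646]},
  {"gripper":1,"linear":[0,0,0],"delta_rot":[0.764,-0.415,-0.646]},
  {"gripper":1,"linear":[0,0,0],"delta_rot":[0.764,-0.415,-0.646]},
  {"gripper":1,"linear":[0,0,0],"delta_rot":[0.764,-0.415,-0.646]},
  {"gripper":1,"linear":[0,0,0],"delta_rot":[0.764,-0.415,-0.646]},
])

```text
clock: 7.05
position: [0.4689, 0.1565, 0.1877]
ee_rot: [-0.052, 0.834, 0.266, 0.481]
contact_force: [-0.3, 1.4, -1.8]
width: 0.0261
gripper_force: 50.8
```

```bash
python3 - <<'E'
from h import *
s=get_state();R=quat(s["ee_rot"]);print(s["position"],s["qpos"].round(2),(tool(.25,np.radians(70))*R.inv()).as_rotvec().round(3))
E
```

```text
[0.46891597 0.15652541 0.18768425] [-0.16  0.05  2.56  2.21  0.62 -1.28] [ 0.24  -0.14  -0.254]
```

Emit:
send_rows([
  {"gripper":1,"linear":[0.02,-0.02,0],"delta_rot":[0.24,-0.14,-0.254]},
  {"gripper":1,"linear":[0.02,-0.02,0],"delta_rot":[0.24,-0.14,-0.254]},
  {"gripper":1,"linear":[0.02,-0.02,0],"delta_rot":[0.24,-0.14,-0.254]},
  {"gripper":1,"linear":[0.02,-0.02,0],"delta_rot":[0.24,-0.14,-0.254]},
  {"gripper":1,"linear":[0.02,-0.02,0],"delta_rot":[0.24,-0.14,-0.254]},
  {"gripper":1,"linear":[0.02,-0.02,0],"delta_rot":[0.24,-0.14,-0.254]},
  {"gripper":1,"linear":[0.02,-0.02,0],"delta_rot":[0.24,-0.14,-0.254]},
])

```text
clock: 7.75
position: [0.4986, 0.1401, 0.1984]
ee_rot: [-0.07, 0.815, 0.105, 0.566]
contact_force: [0.3, -0.4, -2.4]
width: 0.026
gripper_force: 50.8
```

```bash
python3 - <<'E'
from h import *
s=get_state();R=quat(s["ee_rot"]);print(s["position"],s["qpos"].round(2),(tool(.25,np.radians(70))*R.inv()).as_rotvec().round(3))
print(R.apply([.9396,.004,-.342]))
w=wrist("w3");d=optics.get_image("scene");im=d["pixels"];cv2.imwrite("pics/s3.png",np.hstack([cv2.resize(im[100:250,170:320],(400,400)),cv2.resize(w["pixels"][100:400,170:470],(400,400))]))
E
```

```text
[0.49858383 0.14006006 0.1983887 ] [-0.05  0.26  2.7   2.81  1.04 -1.51] [ 0.006 -0.008 -0.003]
[0.00873117 0.00190245 0.99987415]
```

View pics/s3.png

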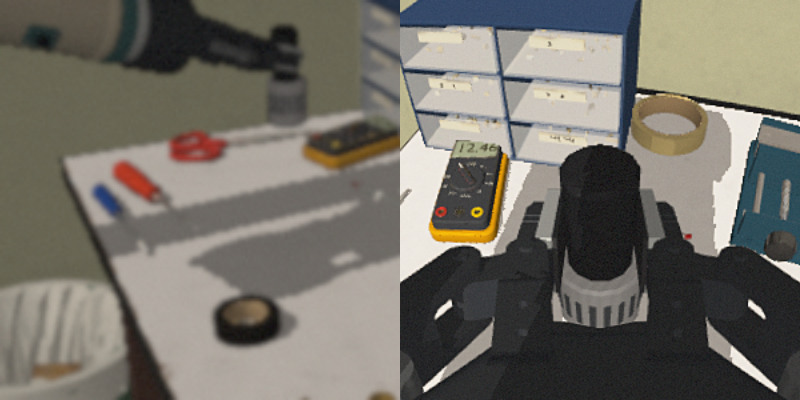

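The coupler hangs upright in the gripper, with the mouth down in both crops. I'll move outward, away from the elbow limit, then lower it.

Emit:
send_rows([
  {"gripper":1,"linear":[0.04,-0.005,0],"delta_rot":[0,0,0]},
  {"gripper":1,"linear":[0.06,-0.01,-0.02],"delta_rot":[0,0,0]},
  {"gripper":1,"linear":[0.06,-0.01,-0.06],"delta_rot":[0,0,0]},
  {"gripper":1,"linear":[0.06,-0.01,-0.1],"delta_rot":[0,0,0]},
  {"gripper":1,"linear":[0.06,-0.01,-0.118],"delta_rot":[0,0,0]},
  {"gripper":1,"linear":[0.06,-0.01,-0.118],"delta_rot":[0,0,0]},
  {"gripper":1,"linear":[0.06,-0.01,-0.118],"delta_rot":[0,0,0]},
])

```text
clock: 8.55
position: [0.5664, 0.1315, 0.0824]
ee_rot: [-0.071, 0.816, 0.105, 0.564]
contact_force: [-0.7, -0.4, -1.5]
width: 0.0264
gripper_force: 50.9
```

```bash
python3 - <<'E'
from h import *
s=get_state();R=quat(s["ee_rot"]);print(s["position"],s["qpos"].round(2),R.apply([.9396,.004,-.342]),s["contact_force"].round(2))
E
```

```text
[0.56639453 0.13154841 0.082439  ] [-0.07  0.79  2.69  2.84  1.53 -1.68] [0.0121148  0.00185663 0.99983896] [-0.7  -0.44 -1.48]
```

Emit:
send_rows([
  {"gripper":1,"linear":[0.02,0,0],"delta_rot":[0,0,0]},
  {"gripper":1,"linear":[0.02,0,-0.002],"delta_rot":[0,0,0]},
  {"gripper":1,"linear":[0.02,0,-0.004],"delta_rot":[0,0,0]},
  {"gripper":1,"linear":[0.02,0,-0.006],"delta_rot":[0,0,0]},
  {"gripper":1,"linear":[0.02,0,-0.006],"delta_rot":[0,0,0]},
])

```text
clock: 9.05
position: [0.5856, 0.1318, 0.0765]
ee_rot: [-0.071, 0.816, 0.105, 0.564]
contact_force: [-0.5, 0.3, -2.2]
width: 0.0263
gripper_force: 50.8
```

Emit:
send_rows([
  {"gripper":1,"linear":[0,0,-0.001],"delta_rot":[0,0,0]},
  {"gripper":1,"linear":[0,0,-0.002],"delta_rot":[0,0,0]},
  {"gripper":1,"linear":[0,0,-0.002],"delta_rot":[0,0,0]},
])

```text
clock: 9.35
position: [0.5862, 0.1317, 0.0738]
ee_rot: [-0.071, 0.816, 0.105, 0.564]
contact_force: [0.7, -0.6, -2.3]
width: 0.0262
gripper_force: 50.8
```

Emit:
send_rows([
  {"gripper":1,"linear":[0,0,-0.001],"delta_rot":[0,0,0]},
  {"gripper":1,"linear":[0,0,-0.002],"delta_rot":[0,0,0]},
  {"gripper":1,"linear":[0,0,-0.002],"delta_rot":[0,0,0]},
])

```text
clock: 9.65
position: [0.5865, 0.1318, 0.0726]
ee_rot: [-0.071, 0.816, 0.105, 0.565]
contact_force: [-1.6, 0.4, 0.5]
width: 0.0261
gripper_force: 51.0
```

```bash
python3 - <<'E'
from h import *
s=get_state();R=quat(s["ee_rot"]);print(s["position"],s["contact_force"].round(2));w=wrist("w4")
d=optics.get_image("scene");im=d["pixels"];cv2.imwrite("pics/s4.png",cv2.resize(im[100:250,220:370],(500,500)))
E
```

```text
[0.58648177 0.13178169 0.07261525] [-1.59  0.36  0.48]
```

Contact with the bench; release.

Emit:
send_rows([
  {"gripper":0,"linear":[0,0,0],"delta_rot":[0,0,0]},
  {"gripper":0,"linear":[0,0,0],"delta_rot":[0,0,0]},
  {"gripper":-1,"linear":[0,0,0],"delta_rot":[0,0,0]},
  {"gripper":-1,"linear":[0,0,0],"delta_rot":[0,0,0]},
  {"gripper":-1,"linear":[0,0,0],"delta_rot":[0,0,0]},
  {"gripper":-1,"linear":[0,0,0],"delta_rot":[0,0,0]},
  {"gripper":-1,"linear":[0,0,0],"delta_rot":[0,0,0]},
])

```text
clock: 10.45
position: [0.5863, 0.1317, 0.0723]
ee_rot: [-0.071, 0.816, 0.105, 0.564]
contact_force: [0.5, -0.5, -0.4]
width: 0.0854
gripper_force: 0.0
```

```bash
python3 - <<'E'
from h import *
s=get_state();R=quat(s["ee_rot"]);print(s["position"],R.as_matrix()[:,2].round(3));w=wrist("w5")
cv2.imwrite("pics/w5c.png",w["pixels"])
E
```

```text
[0.58634954 0.13173641 0.07227544] [ 0.906  0.233 -0.354]
```

View pics/w5c.png

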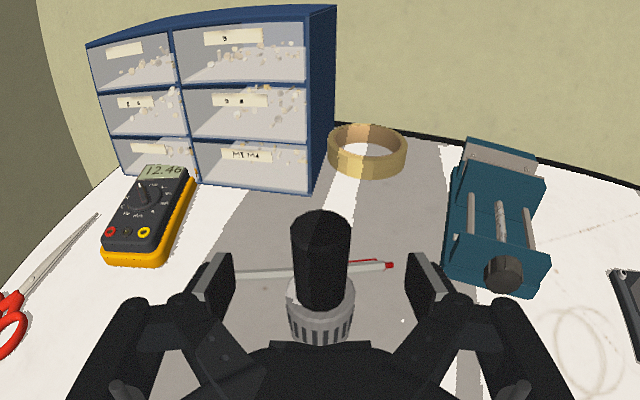

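The coupler stands upright and free; neck top centre is at about (321,227). I'll lift straight up, since the open fingers straddle the neck.

Emit:
send_rows([
  {"gripper":-1,"linear":[0,0,0.01],"delta_rot":[0,0,0]},
  {"gripper":-1,"linear":[0,0,0.03],"delta_rot":[0,0,0]},
  {"gripper":-1,"linear":[0,0,0.06],"delta_rot":[0,0,0]},
  {"gripper":-1,"linear":[0,0,0.11],"delta_rot":[0,0,0]},
  {"gripper":-1,"linear":[0,0,0.16],"delta_rot":[0,0,0]},
  {"gripper":-1,"linear":[0,0,0.18],"delta_rot":[0,0,0]},
  {"gripper":-1,"linear":[0,0,0.18],"delta_rot":[0,0,0]},
])

```text
clock: 11.2
position: [0.587, 0.132, 0.2592]
ee_rot: [-0.07, 0.812, 0.106, 0.569]
contact_force: [0.1, -0.0, -0.3]
width: 0.0852
gripper_force: 0.0
```

```bash
python3 - <<'E'
from h import *
d=dict(np.load("w5.npz"));print("neck top",plane(wrist_ray(d,(321,227)),.095))
s=get_state();R=quat(s["ee_rot"]);print(s["position"],s["qpos"].round(2))
for y in(0,.25,.8): print(y,(tool(y,0)*R.inv()).as_rotvec().round(3))
E
```

```text
neck top [0.59430521 0.1338258  0.095     ]
[0.58697531 0.13203146 0.25918686] [-0.07  0.13  2.42  2.65  0.67 -1.29]
0 [-0.149  1.215 -0.226]
0.25 [-0.299  1.184 -0.008]
0.8 [-0.616  1.07   0.471]
```

Emit:
send_rows([
  {"gripper":-1,"linear":[0.007,0.002,0],"delta_rot":[-0.149,1.215,-0.226]},
  {"gripper":-1,"linear":[0.007,0.002,0],"delta_rot":[-0.149,1.215,-0.226]},
  {"gripper":-1,"linear":[0.007,0.002,0],"delta_rot":[-0.149,1.215,-0.226]},
  {"gripper":-1,"linear":[0.007,0.002,0],"delta_rot":[-0.149,1.215,-0.226]},
  {"gripper":-1,"linear":[0.007,0.002,0],"delta_rot":[-0.149,1.215,-0.226]},
  {"gripper":-1,"linear":[0.007,0.002,0],"delta_rot":[-0.149,1.215,-0.226]},
  {"gripper":-1,"linear":[0.007,0.002,0],"delta_rot":[-0.149,1.215,-0.226]},
  {"gripper":-1,"linear":[0.007,0.002,0],"delta_rot":[-0.149,1.215,-0.226]},
])

```text
clock: 12.0
position: [0.5905, 0.1564, 0.2496]
ee_rot: [-0.126, 0.909, 0.11, 0.381]
contact_force: [-0.1, 0.6, -0.7]
width: 0.0853
gripper_force: 0.0
```

```bash
python3 - <<'E'
from h import *
s=get_state();R=quat(s["ee_rot"]);print(s["position"],s["qpos"].round(2),(tool(0,0)*R.inv()).as_rotvec().round(3))
E
```

```text
[0.590487   0.15635494 0.24961639] [-0.06  0.06  2.09  1.02  0.42  0.43] [-0.259  0.786 -0.227]
```

Emit:
send_rows([
  {"gripper":-1,"linear":[0.004,-0.022,0.01],"delta_rot":[-0.259,0.786,-0.227]},
  {"gripper":-1,"linear":[0.004,-0.022,0.01],"delta_rot":[-0.259,0.786,-0.227]},
  {"gripper":-1,"linear":[0.004,-0.022,0.01],"delta_rot":[-0.259,0.786,-0.227]},
  {"gripper":-1,"linear":[0.004,-0.022,0.01],"delta_rot":[-0.259,0.786,-0.227]},
  {"gripper":-1,"linear":[0.004,-0.022,0.01],"delta_rot":[-0.259,0.786,-0.227]},
  {"gripper":-1,"linear":[0.004,-0.022,0.01],"delta_rot":[-0.259,0.786,-0.227]},
  {"gripper":-1,"linear":[0.004,-0.022,0.01],"delta_rot":[-0.259,0.786,-0.227]},
  {"gripper":-1,"linear":[0.004,-0.022,0.01],"delta_rot":[-0.259,0.786,-0.227]},
])

```text
clock: 12.8
position: [0.5979, 0.1353, 0.2595]
ee_rot: [0.001, 1.0, 0.002, 0.001]
contact_force: [-1.3, 0.3, -1.0]
width: 0.0856
gripper_force: 0.0
```

```bash
python3 - <<'E'
from h import *
s=get_state();R=quat(s["ee_rot"]);print(s["position"],s["qpos"].round(2),(tool(0,0)*R.inv()).as_rotvec().round(3))
d=wrist("w6")
im=d["pixels"];e=wproj(d,[.5943,.1338,.095]);m=wproj(d,[.5943,.1338,.0]);print(e,m)
g=im.max(2);mask=(g<70).astype(np.uint8)
y0,x0=int(e[1])-50,int(e[0])-60
n,l,st,c=cv2.connectedComponentsWithStats(mask[y0:y0+110,x0:x0+120])
for i in range(1,n):
  if st[i,4]>150: print(st[i]+[x0,y0,0,0,0],c[i]+[x0,y0])
cv2.imwrite("pics/w6c.png",cv2.resize(im[y0:y0+110,x0:x0+120],None,fx=4,fy=4))
E
```

```text
[0.59786529 0.1352672  0.25945173] [ 0.11  0.33  1.4  -0.    1.41  1.68] [ 0.003  0.001 -0.004]
[320.61924277 186.14320948] [320.07337451 165.82333299]
[307 162  27  36 793] [320.06809584 179.72761665]
```

View pics/w6c.png

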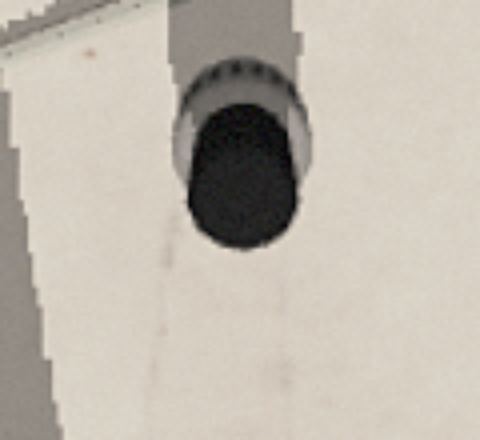

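The view shows the neck top as a dark disc centred at about (320.3,184.7) in the full image, close to the prediction of (320.6,186.1).

```bash
python3 - <<'E'
from h import *
d=dict(np.load("w6.npz"));P=plane(wrist_ray(d,(320.3,184.7)),.095);print(P,P-d["p"])
E
```

```text
[0.59574474 0.13411517 0.095     ] [-0.00212055 -0.00115203 -0.16445173]
```

Emit:
send_rows([
  {"gripper":-1,"linear":[-0.0025,-0.001,-0.05],"delta_rot":[0,0,0]},
  {"gripper":-1,"linear":[-0.0025,-0.001,-0.1],"delta_rot":[0,0,0]},
  {"gripper":-1,"linear":[-0.0025,-0.001,-0.13],"delta_rot":[0.003,0.001,-0.004]},
  {"gripper":-1,"linear":[-0.0025,-0.001,-0.15],"delta_rot":[0.003,0.001,-0.004]},
  {"gripper":-1,"linear":[-0.0025,-0.001,-0.17],"delta_rot":[0.003,0.001,-0.004]},
  {"gripper":-1,"linear":[-0.0025,-0.001,-0.185],"delta_rot":[0.003,0.001,-0.004]},
  {"gripper":-1,"linear":[-0.0025,-0.001,-0.1925],"delta_rot":[0.003,0.001,-0.004]},
  {"gripper":-1,"linear":[-0.0025,-0.001,-0.1925],"delta_rot":[0.003,0.001,-0.004]},
])

```text
clock: 13.65
position: [0.5913, 0.1325, 0.0696]
ee_rot: [-0.0, 1.0, -0.001, 0.002]
contact_force: [-0.4, -0.1, 0.2]
width: 0.0855
gripper_force: 0.0
```

Emit:
send_rows([
  {"gripper":1,"linear":[0,0,0],"delta_rot":[0,0,0]},
  {"gripper":1,"linear":[0,0,0],"delta_rot":[0,0,0]},
  {"gripper":1,"linear":[0,0,0],"delta_rot":[0,0,0]},
  {"gripper":1,"linear":[0,0,0],"delta_rot":[0,0,0]},
  {"gripper":1,"linear":[0,0,0],"delta_rot":[0,0,0]},
  {"gripper":1,"linear":[0,0,0],"delta_rot":[0,0,0]},
  {"gripper":1,"linear":[0,0,0],"delta_rot":[0,0,0]},
  {"gripper":1,"linear":[0,0,0],"delta_rot":[0,0,0]},
], newtons=110)

```text
clock: 14.45
position: [0.5943, 0.1333, 0.072]
ee_rot: [-0.001, 1.0, -0.001, 0.005]
contact_force: [-0.5, 1.1, 5.6]
width: 0.0262
gripper_force: 107.6
```

Emit:
send_rows([
  {"gripper":1,"linear":[0,0,0.05],"delta_rot":[0,0,0]},
  {"gripper":1,"linear":[0,-0.02,0.1],"delta_rot":[0,0,0]},
  {"gripper":1,"linear":[-0.02,-0.06,0.15],"delta_rot":[0,-0.1,0]},
  {"gripper":1,"linear":[-0.04,-0.1,0.18],"delta_rot":[0,-0.2,0]},
  {"gripper":1,"linear":[-0.06,-0.15,0.18],"delta_rot":[0,-0.3,0]},
  {"gripper":1,"linear":[-0.07,-0.2,0.18],"delta_rot":[0,-0.4,0]},
  {"gripper":1,"linear":[-0.07,-0.25,0.18],"delta_rot":[0,-0.5236,0]},
  {"gripper":1,"linear":[-0.07,-0.25,0.18],"delta_rot":[0,-0.5236,0]},
])

```text
clock: 15.25
position: [0.52, -0.117, 0.2494]
ee_rot: [-0.001, 0.965, -0.001, 0.262]
contact_force: [1.0, 0.5, -2.6]
width: 0.0256
gripper_force: 108.7
```

```bash
python3 - <<'E'
from h import *
s=get_state();R=quat(s["ee_rot"]);p=s["position"];print(p,s["qpos"].round(2),s["width"],s["contact_force"].round(1))
T=tool(.007,np.radians(30));nz=-T.as_matrix()[:,2];h=np.array([.5905,-.1876,.097])
print((T*R.inv()).as_rotvec().round(4),"to standoff 45:",(h+nz*.117-p).round(4))
E
```

```text
[ 0.52001422 -0.1170287   0.24940327] [-0.52 -0.01  1.98  0.38  0.74  0.83] 0.025649109582955965 [ 1.   0.5 -2.6]
[-0.0027  0.0067  0.009 ] to standoff 45: [ 0.012  -0.071  -0.0511]
```

Emit:
send_rows([
  {"gripper":1,"linear":[0.006,-0.04,-0.01],"delta_rot":[-0.0027,0.0067,0.009]},
  {"gripper":1,"linear":[0.012,-0.071,-0.03],"delta_rot":[-0.0027,0.0067,0.009]},
  {"gripper":1,"linear":[0.012,-0.071,-0.051],"delta_rot":[-0.0027,0.0067,0.009]},
  {"gripper":1,"linear":[0.012,-0.071,-0.051],"delta_rot":[-0.0027,0.0067,0.009]},
  {"gripper":1,"linear":[0.012,-0.071,-0.051],"delta_rot":[-0.0027,0.0067,0.009]},
])

```text
clock: 15.75
position: [0.5349, -0.1871, 0.199]
ee_rot: [-0.002, 0.966, 0.004, 0.258]
contact_force: [0.3, 0.6, -3.2]
width: 0.0259
gripper_force: 108.9
```

```bash
python3 - <<'E'
from h import *
d=wrist("w7");print(d["p"],wproj(d,[.5905,-.1876,.097]))
e=dict(optics.get_image("scene"));np.savez("s7.npz",**e)
pr=cv2.projectPoints(np.array([[.5905,-.1876,.097]]),np.array(e["rvec"]),np.array(e["tvec"]),np.array(e["K"]),None)[0].ravel();print(pr)
u,v=int(pr[0]),int(pr[1]);print(u-40,v-50)
cv2.imwrite("pics/p7.png",np.hstack([cv2.resize(d["pixels"][50:250,220:420],(400,400)),cv2.resize(e["pixels"][v-50:v+30,u-40:u+40],(400,400),interpolation=2)]))
E
```

```text
[ 0.53490847 -0.18712133  0.19901149] [320.98571878 200.68097106]
[367.8425552  204.00229053]
327 154
```

View pics/p7.png

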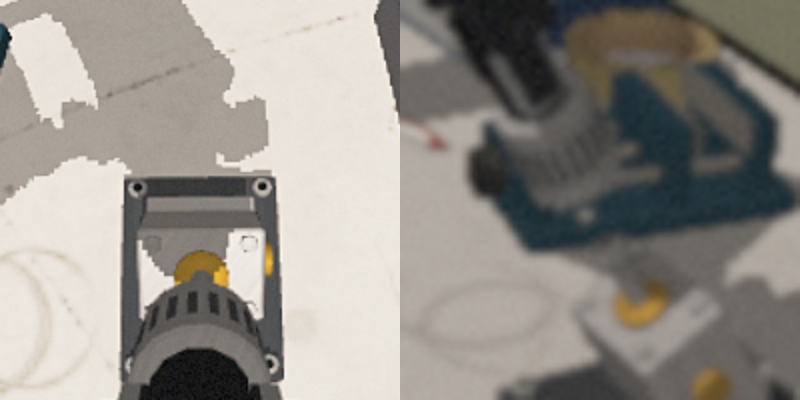

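In the wrist crop (left), the coupler (column 200) lines up sideways with the stem and collar (column 202). The scene crop (right) shows the head at about (630,253), the collar at (640,305) and the mouth at about (565,190). I'll check these against the projections.

```bash
python3 - <<'E'
from h import *
e=dict(np.load("s7.npz"));t=dict(np.load("top.npz"));s=get_state();T=tool(.007,np.radians(30));nz=-T.as_matrix()[:,2];p=s["position"]
tz=-quat(s["ee_rot"]).as_matrix()[:,2]
h=np.array([.5905,-.1876,.097])
pts=dict(head=h,collar=h-nz*.026,mouth=p-tz*.072,shoulder=p-tz*.027,nearcorner=[.565,-.2323,.01],leftc=[.565,-.1449,.01],rc=[.684,-.2313,.01])
for k,P in pts.items():
  f=lambda d:cv2.projectPoints(np.array([P],float),np.array(d["rvec"]),np.array(d["tvec"]),np.array(d["K"]),None)[0].ravel().round(1)
  print(k,np.round(P,4),"scene",f(e),"crop",((f(e)-[327,154])*5+[400,0]).round(),"top",f(t))
# collar (gold) blob and head in scene
im=e["pixels"];hsv=cv2.cvtColor(im,cv2.COLOR_BGR2HSV)
m=cv2.inRange(hsv,(15,130,60),(35,255,255))[195:245,340:420]
n,l,st,c=cv2.connectedComponentsWithStats(m)
print([(st[i].tolist(),(c[i]+[340,195]).round(1)) for i in range(1,n) if st[i,4]>8])
d=dict(np.load("w1.npz"));m=cv2.inRange(cv2.cvtColor(d["pixels"],cv2.COLOR_BGR2HSV),(15,120,60),(35,255,255))[70:130,280:370]
n,l,st,c=cv2.connectedComponentsWithStats(m);print([(st[i].tolist(),(c[i]+[280,70]).round(1)) for i in range(1,n) if st[i,4]>8], wproj(d,h-nz*.026))
print(im[194:222,364:384].mean(2).astype(int))
E
```

```text
head [ 0.5905 -0.1876  0.097 ] scene [367.8 204. ] crop [604. 250.] top [366.8 175.5]
collar [ 0.6035 -0.1875  0.0745] scene [372.3 211.8] crop [626. 289.] top [365.7 172. ]
mouth [ 0.5722 -0.1872  0.1387] scene [361.4 188.1] crop [572. 170.] top [368.8 179.9]
shoulder [ 0.5496 -0.1873  0.1776] scene [352.7 172.9] crop [528.  95.] top [371. 187.]
nearcorner [ 0.565  -0.2323  0.01  ] scene [366.1 252.1] crop [596. 490.] top [379.8 191.8]
leftc [ 0.565  -0.1449  0.01  ] scene [345.8 230.9] crop [494. 384.] top [346.3 191. ]
rc [ 0.684  -0.2313  0.01  ] scene [411.7 237.9] crop [824. 420.] top [379.7 147.3]
[([31, 16, 9, 8, 36], array([375.3, 215.2])), ([46, 34, 6, 6, 26], array([388.7, 231.3]))]
[([64, 3, 3, 14, 41], array([345. ,  79.7])), ([26, 13, 22, 19, 243], array([317. ,  91.1]))] [317.44933228  96.67895567]
[[ 77  67  58  50  48  49  49  50  47  47  47  50  47  49  45  46  46  42
   47  42]
 [ 78  69  56  48  46  48  46  47  49  48  49  48  49  50  50  48  45  47
   48  44]
 [ 99  83  60  51  48  52  51  50  50  47  51  51  52  47  49  47  49  50
   49  50]
 [ 99  84  60  54  5
[... 1405 characters left out ...]
  85  89
   96 113]
 [141 140 146 150 147 134 122 114 109 104 105 110 109 112 107 101  95 104
  118 135]
 [135 138 148 153 149 137 123 117 113 111 114 119 125 122 118 109 113 131
  140 150]
 [145 147 152 154 151 140 124 116 117 119 123 124 127 124 118 119 133 148
  154 156]
 [147 153 155 157 155 145 130 121 118 123 121 122 125 121 120 132 145 153
  157 156]
 [138 152 156 158 155 149 139 123 119 115 117 116 118 125 138 145 154 156
  157 156]
 [120 135 146 153 156 153 148 135 127 120 118 123 130 142 152 153 155 157
  157 157]
 [112 114 132 146 153 154 155 152 146 141 142 143 147 151 156 155 156 155
  154 153]
 [116 101 112 131 145 154 157 154 154 155 153 154 152 156 155 156 155 154
  156 147]]
```

The gold collar blobs in both views agree with my head estimate to within about 2 mm. Correct the 3 mm sideways error and approach along the axis.

Emit:
send_rows([
  {"gripper":1,"linear":[-0.0027,-0.0005,-0.0018],"delta_rot":[0,0,0]},
  {"gripper":1,"linear":[0.005,-0.0005,-0.015],"delta_rot":[0,0,0]},
  {"gripper":1,"linear":[0.0125,-0.0005,-0.0286],"delta_rot":[0,0,0]},
  {"gripper":1,"linear":[0.0125,-0.0005,-0.0286],"delta_rot":[0,0,0]},
  {"gripper":1,"linear":[0.0125,-0.0005,-0.0286],"delta_rot":[0,0,0]},
], newtons=120)

```text
clock: 16.35
position: [0.5483, -0.188, 0.172]
ee_rot: [-0.001, 0.966, 0.004, 0.26]
contact_force: [-0.4, -0.6, -1.6]
width: 0.0254
gripper_force: 118.0
```

```bash
cat > st.py <<'E'
from h import *
s=get_state();T=tool(.007,np.radians(30));nz=-T.as_matrix()[:,2];xl=T.as_matrix()[:,0];h=np.array([.5905,-.1876,.097]);q=s["position"]-h;R=quat(s["ee_rot"])
print("d %.4f lat x %.4f y %.4f"%(q@nz,q@xl,q[1]),"rot err",(T*R.inv()).as_rotvec().round(3),"F axial %.1f latx %.1f y %.1f"%(s["contact_force"]@nz,s["contact_force"]@xl,s["contact_force"][1]),"M",s["moment"].round(2),s["position"].round(4),s["width"].round(4))
E
python3 st.py
```

```text
Traceback (most recent call last):
  File "st.py", line 3, in <module>
    print("d %.4f lat x %.4f y %.4f"%(q@nz,q@xl,q[1]),"rot err",(T*R.inv()).as_rotvec().round(3),"F axial %.1f latx %.1f y %.1f"%(s["contact_force"]@nz,s["contact_force"]@xl,s["contact_force"][1]),"M",s["moment"].round(2),s["position"].round(4),s["width"].round(4))
                                                                                                                                                                                                                                                     ^^^^^^^^^^^^^^^^
AttributeError: 'float' object has no attribute 'round'
```

```bash
sed -i 's/s\["width"\].round(4)/s["width"],s["gripper_force"]/' st.py; python3 st.py
```

```text
d 0.0861 lat x 0.0010 y -0.0004 rot err [ 0.001  0.002 -0.001] F axial -1.2 latx -1.2 y -0.6 M [0.01 0.44 0.07] [ 0.5483 -0.188   0.172 ] 0.025385370895072538 117.99055337905884
```

Emit:
send_rows([
  {"gripper":1,"linear":[0.003,0,-0.009],"delta_rot":[0,0,0]},
  {"gripper":1,"linear":[0.0083,0,-0.0183],"delta_rot":[0,0,0]},
  {"gripper":1,"linear":[0.0083,0,-0.0183],"delta_rot":[0,0,0]},
  {"gripper":1,"linear":[0.0083,0,-0.0183],"delta_rot":[0,0,0]},
])

```text
clock: 16.75
position: [0.5566, -0.1883, 0.1529]
ee_rot: [-0.001, 0.966, 0.004, 0.259]
contact_force: [-0.2, -0.9, -2.6]
width: 0.0256
gripper_force: 118.0
```

```bash
python3 st.py
```

```text
d 0.0653 lat x -0.0014 y -0.0007 rot err [ 0.001  0.001 -0.001] F axial -2.2 latx -1.4 y -0.9 M [ 0.02  0.47 -0.03] [ 0.5566 -0.1883  0.1529] 0.025628472149720888 117.96411752700806
```

Emit:
send_rows([
  {"gripper":1,"linear":[0.001,0,-0.0017],"delta_rot":[0,0,0]},
  {"gripper":1,"linear":[0.002,0,-0.0035],"delta_rot":[0,0,0]},
  {"gripper":1,"linear":[0.003,0,-0.0052],"delta_rot":[0,0,0]},
  {"gripper":1,"linear":[0.003,0,-0.0052],"delta_rot":[0,0,0]},
])

```text
clock: 17.15
position: [0.5598, -0.1887, 0.1482]
ee_rot: [-0.0, 0.966, 0.004, 0.26]
contact_force: [0.3, 0.7, 0.3]
width: 0.0256
gripper_force: 118.0
```

```bash
python3 st.py
```

```text
d 0.0597 lat x -0.0009 y -0.0011 rot err [ 0.002  0.002 -0.   ] F axial 0.1 latx 0.4 y 0.7 M [0.08 0.23 0.02] [ 0.5598 -0.1887  0.1482] 0.025561255826557706 117.96769738197327
```

Emit:
send_rows([
  {"gripper":1,"linear":[0.001,0,-0.0017],"delta_rot":[0,0,0]},
  {"gripper":1,"linear":[0.002,0,-0.0035],"delta_rot":[0,0,0]},
  {"gripper":1,"linear":[0.003,0,-0.0052],"delta_rot":[0,0,0]},
  {"gripper":1,"linear":[0.003,0,-0.0052],"delta_rot":[0,0,0]},
])

```text
clock: 17.55
position: [0.5629, -0.1882, 0.142]
ee_rot: [-0.001, 0.966, 0.003, 0.259]
contact_force: [6.1, 1.7, -5.6]
width: 0.0258
gripper_force: 118.2
```

```bash
python3 st.py
```

```text
d 0.0528 lat x -0.0014 y -0.0006 rot err [-0.     0.001 -0.   ] F axial -7.9 latx 2.5 y 1.7 M [ 0.2  -0.18  0.14] [ 0.5629 -0.1882  0.142 ] 0.025819628496000384 118.17091941833496
```

The axial force has reversed, so it has snapped on. I'll push further.

Emit:
send_rows([
  {"gripper":1,"linear":[0.001,0,-0.0017],"delta_rot":[0,0,0]},
  {"gripper":1,"linear":[0.002,0,-0.0035],"delta_rot":[0,0,0]},
  {"gripper":1,"linear":[0.003,0,-0.0052],"delta_rot":[0,0,0]},
  {"gripper":1,"linear":[0.003,0,-0.0052],"delta_rot":[0,0,0]},
  {"gripper":1,"linear":[0.003,0,-0.0052],"delta_rot":[0,0,0]},
])

```text
clock: 18.05
position: [0.5654, -0.1883, 0.1383]
ee_rot: [-0.0, 0.966, 0.004, 0.26]
contact_force: [-3.5, 2.2, 5.9]
width: 0.0261
gripper_force: 118.2
```

```bash
python3 st.py
```

```text
d 0.0483 lat x -0.0011 y -0.0007 rot err [ 0.001  0.002 -0.001] F axial 6.9 latx -0.1 y 2.2 M [0.33 0.27 0.19] [ 0.5654 -0.1883  0.1383] 0.026094327439820215 118.1972336769104
```

Emit:
send_rows([
  {"gripper":1,"linear":[0.001,0,-0.0017],"delta_rot":[0,0,0]},
  {"gripper":1,"linear":[0.002,0,-0.0035],"delta_rot":[0,0,0]},
  {"gripper":1,"linear":[0.003,0,-0.0052],"delta_rot":[0,0,0]},
  {"gripper":1,"linear":[0.0035,0,-0.006],"delta_rot":[0,0,0]},
  {"gripper":1,"linear":[0.0035,0,-0.006],"delta_rot":[0,0,0]},
  {"gripper":1,"linear":[0.0035,0,-0.006],"delta_rot":[0,0,0]},
])

```text
clock: 18.65
position: [0.5687, -0.1882, 0.1327]
ee_rot: [-0.0, 0.966, 0.004, 0.26]
contact_force: [-7.7, 1.0, 9.5]
width: 0.0256
gripper_force: 118.4
```

```bash
python3 st.py
```

```text
d 0.0418 lat x -0.0010 y -0.0006 rot err [ 0.001  0.002 -0.001] F axial 12.0 latx -1.9 y 1.0 M [0.39 0.46 0.22] [ 0.5687 -0.1882  0.1327] 0.025645224722900505 118.3963394165039
```

Emit:
send_rows([
  {"gripper":1,"linear":[0.0004,0,-0.0007],"delta_rot":[0,0,0]},
  {"gripper":1,"linear":[0.0004,0,-0.0007],"delta_rot":[0,0,0]},
  {"gripper":1,"linear":[0.0004,0,-0.0007],"delta_rot":[0,0,0]},
  {"gripper":1,"linear":[0.0004,0,-0.0007],"delta_rot":[0,0,0]},
  {"gripper":1,"linear":[0.0004,0,-0.0007],"delta_rot":[0,0,0]},
  {"gripper":1,"linear":[0.0004,0,-0.0007],"delta_rot":[0,0,0]},
])

```text
clock: 19.25
position: [0.569, -0.1882, 0.1321]
ee_rot: [-0.0, 0.966, 0.004, 0.26]
contact_force: [-7.0, 1.2, 10.7]
width: 0.0255
gripper_force: 118.5
```

```bash
python3 st.py; python3 -c "
from rig import sign_off; print(sign_off())"
```

```text
d 0.0411 lat x -0.0011 y -0.0006 rot err [ 0.001  0.002 -0.001] F axial 12.8 latx -0.7 y 1.2 M [0.4  0.45 0.26] [ 0.569  -0.1882  0.1321] 0.025528776018451448 118.46005082130432
the job is handed in; nothing more can be done
None
```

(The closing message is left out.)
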